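Lock the indexing fixture with its slotted disc and bar

ROBOT

A 6-joint arm with a two-finger parallel gripper is mounted at the origin on the work surface. World frame = base frame: x ahead of the robot, y to its left, z up, the work surface at z = 0. Lengths are in mm, angles in rad, forces in N, time in s.
With the tool pointing down it reaches from about 375 to 900 mm from the base axis. Payload 3.1 kg.
Tool frame: the origin (TCP) lies between the finger pads; the fingertips stand 14 mm ahead of it and the grasp point (between the pads) lies 5 mm behind it; z points along the fingers, y is the direction in which the jaws open and shut (so a half turn about z gives the same grasp; the last joint's range is limited). The gripper opens to 87 mm and grips with 3 to 60 N. Pads are 19 mm wide; open, the fingers measure 117 mm over their backs; the gripper's body (75 mm by 190 mm) begins 51 mm behind the grasp point.
Start: joints at [-1.419, 0.527, 1.433, -0, 1.181, -0.178], TCP at [203.022, -591.083, 236.548] pointing down, gripper open.
Joint ranges: [-3.08, 3.08], [-0.75, 2.2], [0.22, 2.44], [-1.43, 4.57], [0, 2.65], [-2.85, 2.85]. Speed limits (rad/s): [2.79, 2.79, 3.14, 3.14, 3.14, 3.14].

INTERFACE

Orientations are given as a rotation vector (axis times angle).
In Python, from cell import arm gives the robot as it stands.
- The arm moves only by the tool move_arm, never from a script. Its arguments are lists of equal length, an entry for each row: "offset": the shift along the tool's x, y, z in m, a list of three; "yaw": the turn about the tool's z in rad; "fingers": the closure, from 0 (fully open) to 1 (shut). In form: {"offset": [[tx, ty, tz], ...], "yaw": [yaw, ...], "fingers": [fingers, ...]}. A call has 1 to 10 rows; each row is the pose to reach, as a shift and turn from the pose measured when the call began, along the tool's axes at that moment; what a row does not reach only later rows make up. A row lasts 1/10 s, in which the tool goes at most 50 mm and 8.59 degrees, less where a joint would pass 70% of its speed; a pose out of reach is approached as far as the arm can. A call with a gripper value outside its range is refused whole. The fingers move at their own pace and stop on an object; "force" is the grip in N (left out, the last holds). Time passes only in rows, so rows that repeat a pose let the fingers close. It gives the time, the measured TCP pose, the force and the opening at its end, in the units of the state.
- arm.read_state(): the state, without advancing time (a new reading comes with each control period).
- arm.snapshot(name): name is "scene" or "top"; returns (picture, depth): 420x560x3 uint8, blue, green, red; 420x560 float32, mm along the optical axis (not along the pixel's ray), 0 where there is no reading.
- arm.camera_params(name): a dict with "fx", "fy", "cx", "cy" (pixels), "k1" (the pictures are not rectified: a ray, as slopes to the right and down, at radius r is drawn at 1 + k1 r^2 times it, then the intrinsics apply), "origin" and "rotation" of the camera in the world. Camera axes: x right, y up, looking along -z (the intrinsics and any distortion apply to the point x, -y, -z); pixel columns grow to the right and rows downward; lengths in mm; the calibration is good to about 2 mm. A picture is of the moment at which its call begins. camera_params takes no time and is no camera call.
- arm.finish_job(): hands the job in, once; it reports no verdict.
The state is a dict: "time_s": time; "qpos": joint angles; "qvel": joint speeds; "joint_efforts": joint torques, N m; "position": TCP position; "orientation": TCP orientation; "wrist_force": force on the tool from outside, world axes, zero at the start; "moment": the same for the moment, N m; "finger_gap": finger opening in mm.
Only numpy, scipy, OpenCV 4.12 (cv2) and the standard library are available. Lean on these libraries where they do the work, as an engineer would, in place of code of your own. Each camera call takes 0.05 s, during which the arm holds its last target.

TASK

Lock the indexing fixture on the bench: push the upright post of the round slotted disc sideways until the slot lines up with the loose steel bar in the channel, then push the bar's tail block from behind until the bar has gone through the disc and into the keeper beyond, fully home. Only push with the fingers: do not squeeze or ram the parts, do not lift the bar out of its channel, and leave the loose parts lying around undisturbed.

Things in the scene. Friction and masses are not known exactly. Their poses are not given: they have to be found in the camera images.
- fixture: Heavy fixed fixture, base plate 400 x 120 x 12 mm (x -295 to +105, y +-60) on the bench. Origin on the bench surface under the disc's vertical axis; +x is the way the bar is pushed, z up. Along +x at y = 0: channel, guide blocks, disc (x -42 to +42), keeper. Bolt heads on the plate are below z 20.
- stop (a point): Middle of the rear end of the two guide blocks that flank the channel at x -105 to -48 mm of the fixture; at their top, z 52; y out to +-31.5. They stop the bar's tail block. The channel, open above, runs from x -286 to -48: floor at z 28, 19 mm wide, walls 10 mm thick with tops at z 38. Axes as the fixture's.
- keeper (a point): Top middle of the keeper beyond the disc: two blocks like the guide blocks, x +48 to +84 mm of the fixture, tops at z 52, y out to +-31.5, with a 19 mm gap that takes the bar's nose. Axes as the fixture's.
- disc (a joint): Angle (rad) of the steel disc, 84 mm across, anticlockwise from above; stops at -0.6 and 3.74. The 20 mm wide slot across its top lines up with the bar at 0 and equally at 3.14: either will do. Starts at 0.6 to 2.5. Stays where left; turns with 2 to 3 N at the post. Out of line it blocks the bar; the bar's tapered nose takes up the last 0.05 rad.
- slot (a point): Centre of the disc on its axis, at its top face (z 44 mm of the fixture). x runs along the slot, z up; turns with the disc. The slot is 17 mm deep, open above and flared to 27 mm at the rim.
- post (a point): Centre of the top of the upright round post on the disc: 14 mm diameter, 40 mm tall (z 44 to 84 mm of the fixture), 26 mm from the disc's axis, square to the slot. At joint 0 it stands towards the fixture's -y, at 1.57 towards +x, at 3.14 towards +y. Push it sideways.
- bar: Loose steel bar in the channel, 0.3 to 0.65 kg, slides with 1 to 6 N. 16 x 16 mm, 205 mm long, nose tapering to 8 mm over 16 mm. Origin at the nose tip, level with the underside (z 28 mm of the fixture); x forward, as the fixture's. Nose starts at x -75 to -52 mm of the fixture. Home: nose at x +80, inside the keeper, tail block against the guide blocks.
- tail (a point): Centre of the flat rear face of the bar's tail block, the face to push, 205 mm behind the nose. The block is 20 mm along the bar, 40 mm wide and 32 mm tall: z 40 to 72 mm of the fixture; this point is at z 56. When home this face is at x -125 mm of the fixture.
- collar: Loose iron collar, 52 mm across, 24 mm tall, hole 28 mm; origin at the centre of its underside. Bystander.
- stub: Loose turned steel stepped pin standing upright, 40 mm across at the foot, 66 mm tall; origin at the centre of its underside. Bystander.
- pot: Small closed grey jar, 52 mm across, 60 mm tall; origin at the centre of its underside. Bystander.
- spanner: Steel spanner 160 mm long, lying along its x; origin at the middle of its underside. Bystander.
Mind the look-alikes: they are no part of the job. There is more than one size of the bar; the job needs the middle-sized.

How it is judged:
By the outcome, as a careful person would: the job done as asked, in the order asked, and still so for the second after the job is handed in, with the robot touching nothing.
It also fails if it takes over 51 s, if anything falls off the work surface, if the arm or the gripper's body presses on something with over 40 N, if the wrist force passes 120 N, or if a joint passes its speed limit or range.

## Working session

There is one attempt and no reset: what is moved stays moved. The work goes in short steps, Python scripts to look and compute and a tool call to move; the robot and the scene stay as the last step left them, time stands still between calls to the robot, and variables do not carry over. Pictures are saved under pics/ and viewed, and the job is handed in when it is done.

Besides the shell and the picture viewer there is one more tool, called in YAML: its name, and indented under it one key for each argument. move_arm: Moves the arm, as the interface text tells. Its arguments: {"type":"object","properties":{"offset":{"type":"array"},"yaw":{"type":"array"},"fingers":{"type":"array"},"force":{"type":"number"}},"required":["offset","yaw","fingers"]}

```bash
mkdir -p pics; ls
cat > h.py <<'E'
import numpy as np, cv2
from cell import arm
def save(n,im): cv2.imwrite(f'pics/{n}.png',im)
def p2w(c,u,v,d):
    # pixel+depth -> world
    p=arm.camera_params(c)
    K=np.array([[p['fx'],0,p['cx']],[0,p['fy'],p['cy']],[0,0,1.]])
    q=cv2.undistortPoints(np.array([[[u,v]]],float),K,np.array([p['k1'],0,0,0.]))[0,0]
    return np.array(p['origin'])+np.array(p['rotation'])@np.array([q[0]*d,-q[1]*d,-d])
def rayz(c,u,v,z):
    a=p2w(c,u,v,0);b=p2w(c,u,v,1.)
    t=(z-a[2])/(b-a)[2]; return a+t*(b-a)
def w2p(c,P):
    p=arm.camera_params(c)
    q=np.array(p['rotation']).T@(np.asarray(P,float)-np.array(p['origin']))
    x,y=q[0]/-q[2],-q[1]/-q[2]; s=1+p['k1']*(x*x+y*y)
    return p['fx']*x*s+p['cx'],p['fy']*y*s+p['cy']
def cloud(c,dep):
    p=arm.camera_params(c)
    K=np.array([[p['fx'],0,p['cx']],[0,p['fy'],p['cy']],[0,0,1.]])
    v,u=np.mgrid[:dep.shape[0],:dep.shape[1]]
    q=cv2.undistortPoints(np.stack([u,v],-1).reshape(-1,1,2).astype(float),K,np.array([p['k1'],0,0,0.]))[:,0]
    d=dep.reshape(-1,1)
    W=np.hstack([q[:,:1]*d,-q[:,1:]*d,-d])@np.array(p['rotation']).T+np.array(p['origin'])
    W[d[:,0]==0]=np.nan
    return W.reshape(*dep.shape,3)
E
python3 - <<'E'
from h import *
for c in ['scene','top']:
    im,d=arm.snapshot(c); save(c+'0',im); np.save(c+'0.npy',d); print(arm.camera_params(c))
s=arm.read_state();print(s)
E
```

```text
pics
{'fx': 463.7972727690598, 'fy': 463.7972727690598, 'cx': 280.65766929679984, 'cy': 204.22042726101404, 'k1': -0.10061361022320756, 'origin': array([1275.03421513,   26.5046716 ,  577.58009032]), 'rotation': array([0.75481343, 0.7055238 , 1.32363705])}
{'fx': 482.45195783758834, 'fy': 482.45195783758834, 'cx': 284.7466265892989, 'cy': 204.23444339587545, 'k1': -0.16571683677176385, 'origin': array([ 438.94348449,   76.5117316 , 1197.39519076]), 'rotation': array([ 0.10919807, -0.07556286, -1.57727487])}
{'time_s': 0.1, 'qpos': array([-1.41852452e+00,  5.28382040e-01,  1.43379751e+00, -1.99760569e-05,
        1.18140231e+00, -1.78548067e-01]), 'qvel': array([-0.00061011, -0.0018956 , -0.00266729, -0.00331743, -0.00161148,
       -0.00035922]), 'joint_efforts': array([-6.38520723e-04, -4.40984023e+01, -1.77151197e+01,  6.35001669e-02,
        5.34179772e-02, -3.76233982e-05]), 'position': array([ 202.90614255, -590.46230842,  235.65661291]), 'orientation': array([-3.09674878e+00, -5.16968458e-01, -1.20280617e-05]), 'wrist_force': array([ 0.21008482,  0.33179223, -0.13708049]), 'moment': array([-0.04602647,  0.00170989,  0.00465807]), 'finger_gap': 87.12017577550661}
```

View pics/scene0.png

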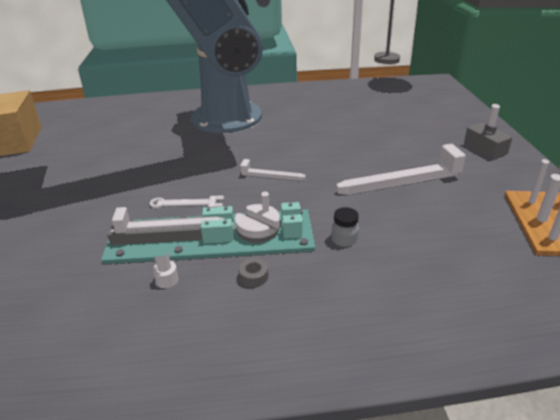

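View pics/top0.png

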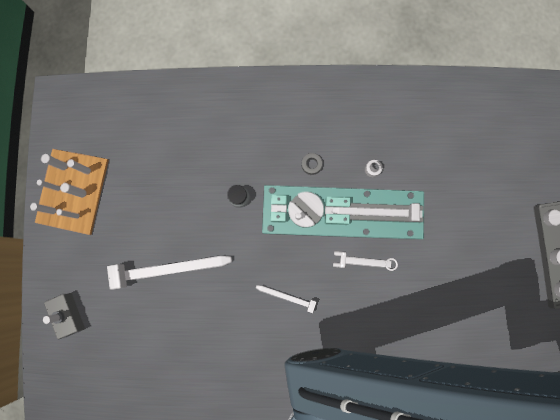

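The scene view shows the fixture with its teal plate at about (210,235), the disc at (257,220) and the post at (265,200). The bar in the channel runs (120,225)-(220,222), with its tail block at (121,218). In the top view the disc is at (306,209), the bar's tail at (416,212), and +x of the fixture points image-left.

Look-alikes in the top view: a large loose bar at (115,275)-(230,260), a small loose bar at (258,288)-(315,305), the clevis base with pin at (62,315), and the rack posts at (70,190). I choose the bar in the channel, which is the middle-sized one.

```bash
sed -i "s/np.array(p\['rotation'\])/cv2.Rodrigues(np.array(p['rotation']))[0]/g" h.py
python3 - <<'E'
from h import *
t=cv2.imread('pics/top0.png'); s=cv2.imread('pics/scene0.png')
a=cv2.resize(t[175:250,225:435],None,fx=3.8,fy=3.8,interpolation=cv2.INTER_CUBIC); save('top0c',a)
a=cv2.resize(s[170:300,95:365],None,fx=2.9,fy=2.9,interpolation=cv2.INTER_CUBIC); save('scene0c',a)
for c,im in (('top',t),('scene',s)):
    W=cloud(c,np.load(c+'0.npy'))
    hsv=cv2.cvtColor(im,cv2.COLOR_BGR2HSV)
    m=(hsv[...,0]>70)&(hsv[...,0]<95)&(hsv[...,1]>70)&(W[...,2]>0)&(W[...,2]<25)&(W[...,0]>300)&(abs(W[...,1])<400)
    P=W[m]; print(c,len(P),np.median(P,0))
    r=cv2.minAreaRect(P[:,:2].astype(np.float32)); print(r, cv2.boxPoints(r).round(1).tolist())
    m2=(W[...,2]>45)&(W[...,0]>400)&(W[...,0]<800)&(abs(W[...,1])<300)
    n,l,st,ce=cv2.connectedComponentsWithStats(m2.astype(np.uint8))
    for i in range(1,n):
        if st[i,4]>8: print(c,st[i],ce[i].round(1),np.median(W[l==i],0).round(1),W[l==i][:,2].max().round(1))
E
```

```text
top 419 [ 586.51279242 -192.34145851   12.39939728]
((559.101806640625, -71.18150329589844), (342.8909606933594, 117.41065979003906), 86.75917053222656) [[490.79998779296875, -239.0], [608.0, -245.6999969482422], [627.4000244140625, 96.69999694824219], [510.20001220703125, 103.30000305175781]]
top [371 164  10   7  21] [374.  168.2] [ 657.8 -114.1   55.4] 68.0
top [227 185  20  20 306] [236.4 194.4] [598.7 215.7  60.3] 66.6
top [303 192   7   4  10] [306.2 193.8] [599.4  48.1  45.4] 48.9
top [271 195  15  10 141] [278.2 199.4] [586.5 116.5  52.5] 59.4
top [302 197  14  13  43] [309.6 202. ] [582.3  39.9  46.2] 49.8
top [326 197  24  10 225] [337.4 201.6] [578.7 -24.7  52.1] 58.5
top [314 198   4   6  10] [315.8 200. ] [585.7  25.5  47.1] 49.3
top [288 203   6  10  26] [290.4 207. ] [567.8  88.   46.2] 50.1
top [315 203   8  13  32] [318.8 209.8] [560.3  19.8  46.1] 50.7
top [408 204  11  18 180] [413.4 212.5] [ 550.2 -203.5   70.9] 79.1
top [290 207  20  20 107] [298.2 215.6] [545.   69.4  46.8] 87.3
top [345 208   9   6  17] [348.9 210.4] [559.2 -53.4  46.2] 49.7
top [354 208  17   
[... 661 characters left out ...]
4375) [[493.70001220703125, -240.1999969482422], [616.7000122070312, -245.0], [632.0999755859375, 150.89999389648438], [509.1000061035156, 155.6999969482422]]
scene [261 192   8  20 138] [264.7 201.6] [550.3  67.5  68.3] 85.1
scene [281 203  19  10 161] [289.9 206.9] [551.1 115.   50.6] 55.9
scene [202 207  30  11 258] [216.5 211.3] [544.9 -26.5  50.8] 56.4
scene [334 207  25  21 426] [345.8 217.1] [608.2 213.   58.4] 61.5
scene [113 208  16  24 317] [120.3 219.2] [ 562.9 -205.4   66.2] 73.6
scene [282 215  20  11 178] [291.9 219.7] [592.7 114.1  50.6] 55.3
scene [200 219  32  12 287] [216.  224.2] [585.7 -27.4  50.9] 55.7
scene [154 252  16  14 139] [161.8 259.4] [ 676.5 -118.4   56.2] 67.2
```

View pics/top0c.png

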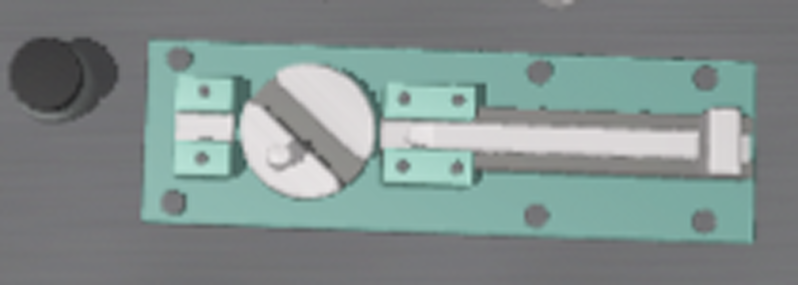

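View pics/scene0c.png

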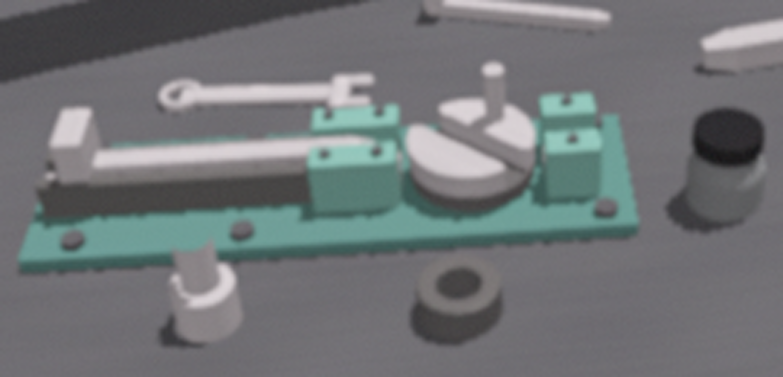

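```bash
cat > fit.py <<'E'
from h import *
from scipy.optimize import least_squares
def up(c,f,o): return lambda a:((a[0]+.5)/f-.5+o[0],(a[1]+.5)/f-.5+o[1])
T=up('top',3.8,(225,175)); S=up('scene',2.9,(95,170))
obs=[('top',T((150,41)),(105,-60,12)),('top',T((756,63)),(-295,-60,12)),('top',T((754,242)),(-295,60,12)),('top',T((142,220)),(105,60,12)),
('top',T((308.5,131)),(0,0,44)),
('scene',S((22,263)),(-295,-60,12)),('scene',S((637,226)),(105,-60,12)),('scene',S((613,117)),(105,60,12))]
def f2w(q,P):
    c,s=np.cos(q[2]),np.sin(q[2]); P=np.asarray(P,float)
    return np.array([q[0]+c*P[0]-s*P[1],q[1]+s*P[0]+c*P[1],P[2]])
def res(q,o=obs): return np.concatenate([np.subtract(w2p(c,f2w(q,P)),uv) for c,uv,P in o])
if __name__=='__main__':
    for o in (obs,obs[:5],obs[5:]):
        r=least_squares(lambda q:res(q,o),[566,49,1.53]); print(r.x.round(4)); print(r.fun.reshape(-1,2).round(2).tolist())
    q=least_squares(res,[566,49,1.53]).x
    # two-view heights: triangulate post top
    def tri(a,b):
        A=[];B=[]
        o1=p2w('top',*a,0);d1=p2w('top',*a,1)-o1;d1/=np.linalg.norm(d1)
        o2=p2w('scene',*b,0);d2=p2w('scene',*b,1)-o2;d2/=np.linalg.norm(d2)
        st=np.linalg.lstsq(np.stack([d1,-d2],1),o2-o1,rcond=None)[0]
        p=o1+st[0]*d1;r=o2+st[1]*d2; return (p+r)/2,np.linalg.norm(p-r)
    def w2f(q,p):
        c,s=np.cos(q[2]),np.sin(q[2]);d=p-np.array([q[0],q[1],0]);return np.array([c*d[0]+s*d[1],-s*d[0]+c*d[1],p[2]])
    for n,a,b in (('post',(278,155),(493,68)),('tail top front(+x) near(-y)',(710,108),(94,127)),):
        p,e=tri(T(a),S(b)); print(n,p.round(1),e.round(1),w2f(q,p).round(1))
    from cell import arm
    R=cv2.Rodrigues(arm.read_state()['orientation'])[0]; print(R.round(3))
    im=cv2.imread('pics/top0.png'); 
    W=cloud('top',np.load('top0.npy'))
    big=cv2.resize(im[185:235,280:330],None,fx=12,fy=12,interpolation=cv2.INTER_CUBIC); save('disc0',big)
    big=cv2.resize(im[190:232,390:432],None,fx=12,fy=12,interpolation=cv2.INTER_CUBIC); save('tail0',big)
E
python3 fit.py
```

```text
[564.1793  50.2437   1.5235]
[[0.07, -0.96], [0.33, -0.69], [0.47, 0.16], [-0.02, 0.07], [-0.04, -0.52], [-2.07, -0.92], [0.87, -1.29], [1.68, -1.46]]
[563.1677  50.6567   1.5244]
[[-0.12, -0.52], [0.17, -0.4], [0.35, 0.46], [-0.16, 0.53], [-0.21, -0.1]]
[566.3366  49.8686   1.5228]
[[-2.49, -0.2], [0.85, -0.49], [1.7, -0.82]]
post [544.1  69.2  83.2] 1.2 [18.  20.9 83.2]
tail top front(+x) near(-y) [ 569.8 -192.2   82.9] 9.0 [-242.   -17.1   82.9]
[[ 0.946  0.325 -0.   ]
 [ 0.325 -0.946  0.002]
 [ 0.    -0.002 -1.   ]]
```

```bash
python3 -c "
import cv2,numpy as np
a=cv2.imread('pics/disc0.png')[:504];b=cv2.imread('pics/tail0.png')
a=cv2.resize(cv2.imread('pics/disc0.png'),(396,396));b=cv2.resize(b,(396,396));cv2.imwrite('pics/dt0.png',np.hstack([a,b]))"
```

```text
(no output)
```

View pics/dt0.png

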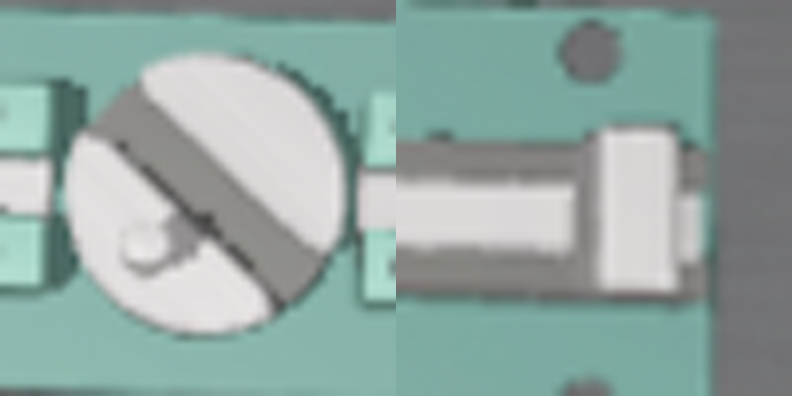

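Fixture fit: origin about (564, 50.4), yaw 1.524. The disc is at about 2.44, from both the slot edges and the triangulated post (height 83, text says 84). The close crop shows the chosen bar in the channel, with a tail top 40 mm wide. I'm moving towards the post with the fingers closed.

move_arm:
  offset:
    - [0.031,-0.031,0]
    - [0.062,-0.062,0]
    - [0.093,-0.093,0]
    - [0.124,-0.124,0]
    - [0.155,-0.155,0]
    - [0.186,-0.186,0]
    - [0.217,-0.217,0]
    - [0.248,-0.248,0]
    - [0.279,-0.279,0]
    - [0.31,-0.31,0]
  yaw: [-0.12,-0.24,-0.36,-0.48,-0.6,-0.72,-0.84,-0.96,-1.08,-1.193]
  fingers: [1,1,1,1,1,1,1,1,1,1]
  force: 10

```text
time_s: 1.1
position: [395.8, -194.8, 236.2]
orientation: [-2.267, -2.172, -0.002]
wrist_force: [2.1, -0.7, 0.1]
finger_gap: 15.1
```

```bash
cat > st.py <<'E'
from h import *
import sys
Q=(564,50.4,1.524)
def w2f(p,q=Q):
    c,s=np.cos(q[2]),np.sin(q[2]);d=p-np.array([q[0],q[1],0]);return np.array([c*d[0]+s*d[1],-s*d[0]+c*d[1],p[2]])
def f2w(P,q=Q):
    c,s=np.cos(q[2]),np.sin(q[2]); return np.array([q[0]+c*P[0]-s*P[1],q[1]+s*P[0]+c*P[1],P[2]])
s=arm.read_state(); R=cv2.Rodrigues(s['orientation'])[0]
if __name__=='__main__':
    print('t',s['time_s'],'w',s['position'].round(1),'fix',w2f(s['position']).round(1),'xang',np.arctan2(R[1,0],R[0,0]).round(4),'tilt',R[2].round(3),'gap',s['finger_gap'].__round__(1),'F',s['wrist_force'].round(2),'q',s['qpos'].round(2))
    if len(sys.argv)>3:
        t=f2w(np.array([float(a) for a in sys.argv[1:4]])); print('target',t.round(1),'tool off mm',(R.T@(t-s['position'])).round(1))
E
python3 st.py 50 22 180; python3 -c "
from h import *
from st import *
p=rayz('top',419.7,212.2,72);print('tail rear top',p,w2f(p))"
```

```text
t 1.1 w [ 395.8 -194.8  236.2] fix [-252.8  156.6  236.2] xang 1.5281 tilt [ 0.002 -0.001 -1.   ] gap 15.1 F [ 2.08 -0.72  0.13] q [-0.71  0.28  1.87  0.    0.99 -0.67]
target [544.4 101.4 180. ] tool off mm [302.2 135.9  56.8]
tail rear top [ 549.83534592 -218.52903237   72.        ] [-269.29723464    1.56884923   72.        ]
```

move_arm:
  offset:
    - [0.036,0.016,0]
    - [0.074,0.033,0]
    - [0.112,0.05,0.005]
    - [0.15,0.068,0.01]
    - [0.188,0.085,0.02]
    - [0.226,0.102,0.03]
    - [0.264,0.119,0.04]
    - [0.302,0.136,0.057]
    - [0.302,0.136,0.057]
    - [0.302,0.136,0.057]
  yaw: [0,0.004,0.004,0.004,0.004,0.004,0.004,0.004,0.004,0.004]
  fingers: [1,1,1,1,1,1,1,1,1,1]

```text
time_s: 2.1
position: [543.8, 101.9, 178.9]
orientation: [-2.268, -2.169, 0.001]
wrist_force: [-0.1, -1.2, 0.7]
finger_gap: 0.0
```

```bash
python3 st.py 50 22 76
python3 - <<'E'
from h import *
im,d=arm.snapshot('scene'); save('scene1',im[120:300,60:400].repeat(2,0).repeat(2,1))
E
```

```text
t 2.1 w [543.8 101.9 178.9] fix [ 50.5  22.6 178.9] xang 1.5266 tilt [ 0.002 -0.003 -1.   ] gap 0.0 F [-0.06 -1.17  0.72] q [-0.02  0.51  1.67  0.    0.97  0.03]
target [544.4 101.4  76. ] tool off mm [ -0.7   0.9 102.9]
```

View pics/scene1.png

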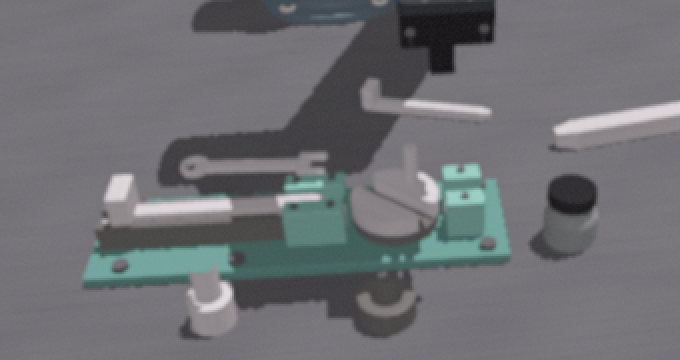

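The crop shows the closed fingers at (441,60), above and behind the keeper at (462,200), with the post at (410,165) clear to their left. I'm descending.

move_arm:
  offset:
    - [0,0.001,0.02]
    - [0,0.001,0.045]
    - [0,0.001,0.07]
    - [0,0.001,0.09]
    - [0,0.001,0.102]
    - [0,0.001,0.103]
    - [0,0.001,0.103]
  yaw: [0,0,0,0,0,0,0]
  fingers: [1,1,1,1,1,1,1]

```text
time_s: 2.85
position: [544.8, 100.5, 77.0]
orientation: [-2.271, -2.167, -0.0]
wrist_force: [-0.9, -0.0, 0.5]
finger_gap: 0.3
```

```bash
python3 st.py 16.5 22 76
python3 - <<'E'
from h import *
im,d=arm.snapshot('scene'); save('scene2',cv2.resize(im[170:260,180:340],None,fx=4.5,fy=4.5,interpolation=cv2.INTER_CUBIC))
E
```

```text
t 2.85 w [544.8 100.5  77. ] fix [49.1 21.5 77. ] xang 1.5238 tilt [ 0.002 -0.002 -1.   ] gap 0.3 F [-0.91 -0.03  0.52] q [-0.02  0.67  1.74  0.    0.74  0.02]
target [542.8  67.9  76. ] tool off mm [-32.6  -0.5   1. ]
```

View pics/scene2.png

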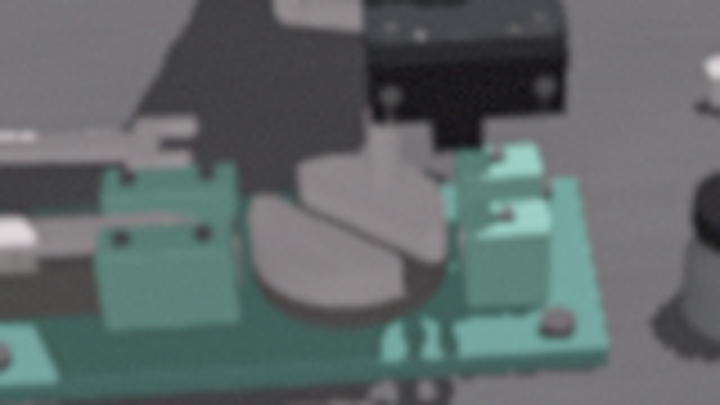

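The fingers are just right of the post (385,150) with the tips above the keeper. I'm pushing slowly towards -x.

move_arm:
  offset:
    - [-0.005,0,0]
    - [-0.01,0,0]
    - [-0.013,0,0]
    - [-0.016,0,0]
    - [-0.018,0,0]
    - [-0.02,0,0]
    - [-0.022,0,0]
    - [-0.024,0,0]
    - [-0.025,0,0]
    - [-0.025,0,0]
  yaw: [0,0,0,0,0,0,0,0,0,0]
  fingers: [1,1,1,1,1,1,1,1,1,1]

```text
time_s: 3.9
position: [540.2, 77.4, 76.7]
orientation: [-2.267, -2.162, 0.005]
wrist_force: [-4.6, 6.3, 1.0]
finger_gap: 1.0
```

```bash
python3 st.py 16.5 22 76
python3 - <<'E'
from h import *
im,d=arm.snapshot('scene'); a=cv2.resize(im[170:260,180:340],None,fx=4.5,fy=4.5,interpolation=cv2.INTER_CUBIC)
save('scene3',a)
E
```

```text
t 3.9 w [540.2  77.4  76.7] fix [25.8 25.1 76.7] xang 1.5232 tilt [ 0.004 -0.009 -1.   ] gap 1.0 F [-4.57  6.25  0.99] q [-0.06  0.66  1.75  0.01  0.73 -0.02]
target [542.8  67.9  76. ] tool off mm [-9.3  3.1  0.6]
```

View pics/scene3.png

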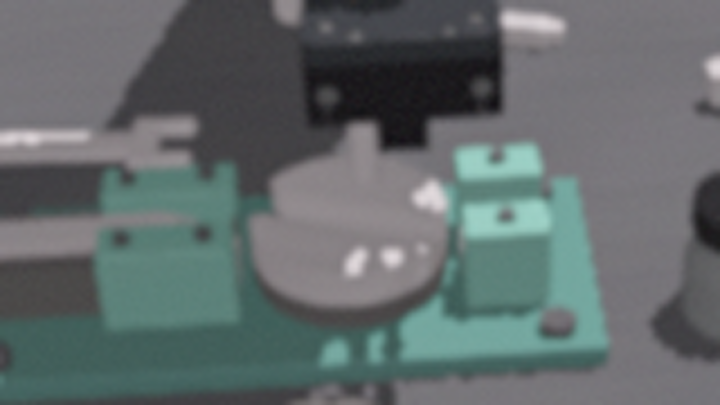

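The disc has turned most of the way, with 6–8 N at contact. I'm continuing in smaller steps.

move_arm:
  offset:
    - [-0.001,0,0]
    - [-0.002,0,0]
    - [-0.003,0,0]
    - [-0.004,0,0]
    - [-0.005,0,0]
    - [-0.006,0,0]
    - [-0.007,0,0]
    - [-0.007,0,0]
  yaw: [0,0,0,0,0,0,0,0]
  fingers: [1,1,1,1,1,1,1,1]

```text
time_s: 4.75
position: [538.4, 70.5, 76.3]
orientation: [-2.266, -2.16, 0.008]
wrist_force: [-1.9, 3.9, -0.8]
finger_gap: 0.7
```

```bash
python3 st.py 16.5 24 76
python3 - <<'E'
from h import *
im,d=arm.snapshot('scene'); a=cv2.resize(im[190:250,190:320],None,fx=6,fy=6,interpolation=cv2.INTER_CUBIC)
save('scene4',a)
im,d=arm.snapshot('top'); a=cv2.resize(im[175:250,225:435],None,fx=3.8,fy=3.8,interpolation=cv2.INTER_CUBIC)
save('top4',a)
E
```

```text
t 4.75 w [538.4  70.5  76.3] fix [18.9 26.5 76.3] xang 1.5229 tilt [ 0.004 -0.012 -1.   ] gap 0.7 F [-1.88  3.89 -0.82] q [-0.08  0.66  1.76  0.01  0.73 -0.03]
target [540.8  68.   76. ] tool off mm [-2.4  2.5  0.2]
```

View pics/scene4.png

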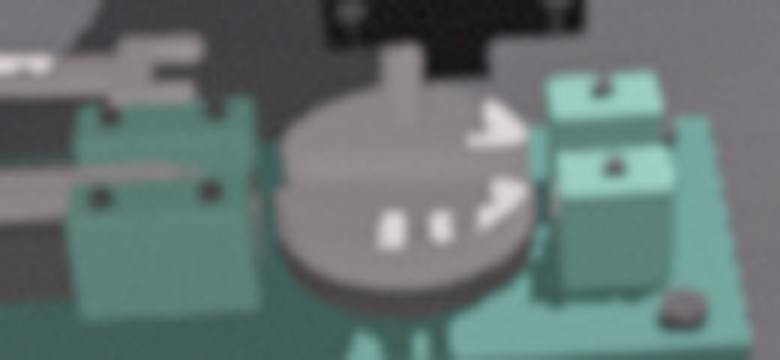

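View pics/top4.png

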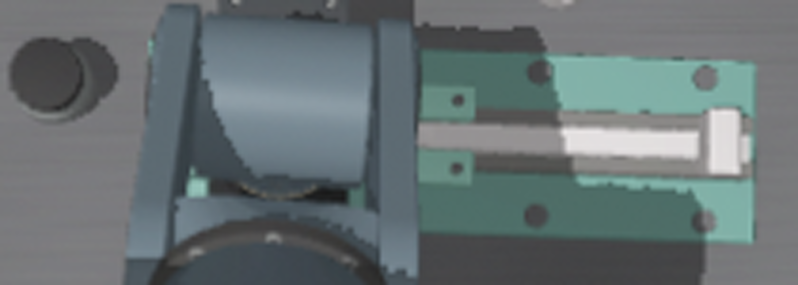

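```bash
cat > ov.py <<'E'
from st import *
# rotated slot/post projections on the scene view; offset-correct using disc rim fit is by eye
def slot(q,cam,Q):
    out=[]
    for y in (-10,10):
        L=[]
        for x in (-36,36):
            c,s_=np.cos(q),np.sin(q); L.append(w2p(cam,f2w((x*c-y*s_,x*s_+y*c,44),Q)))
        out.append(L)
    return out
def post(q,Q,cam): return w2p(cam,f2w((26*np.sin(q),-26*np.cos(q),84),Q))
E
python3 - <<'E'
from ov import *
im=cv2.imread('pics/scene4.png')
Q2=(566.3,49.9,1.5235)
for q in (2.95,3.05,3.1416,3.2):
    print(q)
    for L in slot(q,'scene',Q2):
        P=[((u-190+.5)*6-.5,(v-190+.5)*6-.5) for u,v in L]; print(np.round(P,1).tolist())
    u,v=post(q,Q2,'scene'); print('post',(u-190+.5)*6-.5,(v-190+.5)*6-.5)
L=[]
o=im.copy()
for q,col in ((3.05,(0,0,255)),(3.1416,(255,0,0))):
    for L in slot(q,'scene',Q2):
        P=[(int((u-190+.5)*6),int((v-190+.5)*6)) for u,v in L]; cv2.line(o,P[0],P[1],col,1)
cv2.imwrite('pics/ov4.png',o)
E
```

```text
2.95
[[519.8, 154.2], [298.9, 142.2]]
[[511.5, 192.2], [286.7, 179.6]]
post 410.1625594053804 17.206181743945763
3.05
[[517.6, 147.4], [294.2, 148.8]]
[[515.6, 185.3], [288.1, 186.6]]
post 402.0406051356463 17.044424582212457
3.1416
[[514.6, 141.3], [290.8, 155.0]]
[[518.3, 178.9], [290.5, 192.9]]
post 394.5543302747457 17.298370931871148
3.2
[[512.2, 137.6], [289.2, 159.0]]
[[519.6, 174.8], [292.5, 196.8]]
post 389.78586220305084 17.66018439132847
```

View pics/ov4.png

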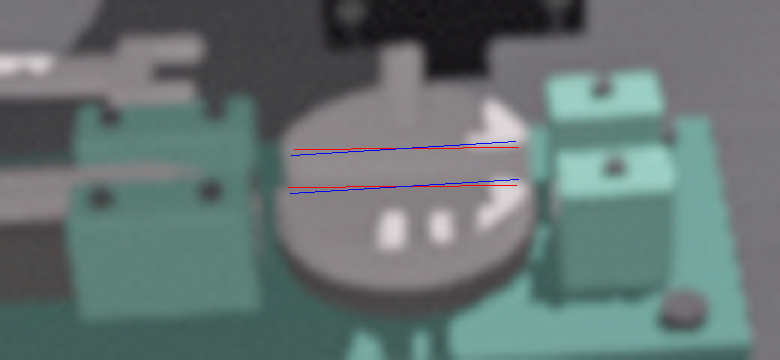

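The overlay puts the slot at about 3.05–3.1 (lower edge (285,187) to (520,183)), agreeing with the contact estimate of 3.05. I'll push about 2 mm more and then back off.

move_arm:
  offset:
    - [-0.0007,0,0]
    - [-0.0014,0,0]
    - [-0.002,0,0]
    - [-0.0024,0,0]
    - [-0.0024,0,0]
  yaw: [0,0,0,0,0]
  fingers: [1,1,1,1,1]

```text
time_s: 5.35
position: [538.9, 67.9, 76.3]
orientation: [-2.266, -2.16, 0.007]
wrist_force: [-2.6, 3.5, 0.4]
finger_gap: 0.7
```

```bash
python3 st.py 24 24 150
```

```text
t 5.35 w [538.9  67.9  76.3] fix [16.3 25.9 76.3] xang 1.523 tilt [ 0.004 -0.011 -1.   ] gap 0.7 F [-2.61  3.53  0.41] q [-0.08  0.66  1.76  0.01  0.73 -0.04]
target [541.1  75.5 150. ] tool off mm [  8.    1.1 -73.7]
```

move_arm:
  offset:
    - [0.004,0,0]
    - [0.01,0,0]
    - [0.01,0,-0.03]
    - [0.01,0,-0.07]
    - [-0.02,0.005,-0.095]
    - [-0.06,0.01,-0.1]
    - [-0.1,0.015,-0.1]
    - [-0.145,0.02,-0.1]
    - [-0.19,0.025,-0.1]
    - [-0.235,0.025,-0.1]
  yaw: [0,0,0,0,0,0,0,0,0,0]
  fingers: [1,1,1,1,1,1,1,1,1,1]

```text
time_s: 6.35
position: [555.2, -171.0, 175.7]
orientation: [-2.269, -2.164, 0.006]
wrist_force: [1.2, 0.4, -0.5]
finger_gap: 0.4
```

```bash
python3 st.py -300 0 120
python3 - <<'E'
from h import *
im,d=arm.snapshot('top'); save('top5',im); save('top5c',cv2.resize(im[175:250,225:435],None,fx=3.8,fy=3.8,interpolation=cv2.INTER_CUBIC))
E
```

```text
t 6.35 w [ 555.2 -171.   175.7] fix [-221.6   -1.5  175.7] xang 1.5236 tilt [ 0.002 -0.007 -1.   ] gap 0.4 F [ 1.21  0.45 -0.53] q [-0.49  0.55  1.6  -0.    1.   -0.44]
target [ 550.  -249.3  120. ] tool off mm [-78.5  -1.1  55.6]
```

View pics/top5c.png

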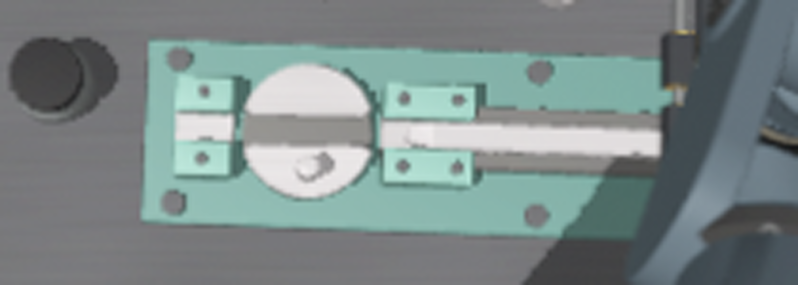

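Run:
```python
from ov import *
im=cv2.imread('pics/top5.png')
# slot edges: vertical gradient subpixel along columns
g=cv2.cvtColor(im,cv2.COLOR_BGR2GRAY).astype(float)
def edge(cols,r0,r1,sign):
    pts=[]
    for c in cols:
        col=cv2.GaussianBlur(g[:,c:c+1],(1,3),0)[r0:r1,0]; d=np.diff(col)*sign
        k=int(np.argmax(d)); 
        if 0<k<len(d)-1:
            den=d[k-1]-2*d[k]+d[k+1]; k=k+.5*(d[k-1]-d[k+1])/den if den else k
        pts.append((c,r0+k+.5))
    return np.array(pts)
def ang(p):
    s=np.polyfit(p[:,0],p[:,1],1); r=p[:,1]-np.polyval(s,p[:,0]); ok=abs(r)<2*r.std()+1e-9; s=np.polyfit(p[ok,0],p[ok,1],1);return s[0],r.std()
up=edge(range(295,318),198,210,-1); lo=edge(range(294,320),209,217,1)
print('slot up',ang(up),'lo',ang(lo))
# plate top & bottom edges
pt=edge(range(270,390),180,195,1); pb=edge(range(270,350),226,244,-1)
print('plate',ang(pt),ang(pb))
bar=edge(range(352,396),203,211,1);barl=edge(range(352,385),211,219,-1)
print('bar',ang(bar),ang(barl))
for Q2 in (Q,(563.2,50.7,1.5244)):
  u,v=post(np.pi,Q2,'top'); print('post pred',(u-225+.5)*3.8-.5,(v-175+.5)*3.8-.5, [np.round(((a-225+.5)*3.8,(b-175+.5)*3.8),1).tolist() for L in slot(np.pi,'top',Q2) for a,b in L])
big=cv2.resize(im[185:235,280:330],None,fx=12,fy=12,interpolation=cv2.INTER_CUBIC); save('disc5',big)
```

```text
slot up (np.float64(0.018117962819735326), np.float64(0.09128549964632576)) lo (np.float64(0.004886181840857993), np.float64(0.21277898856431599))
plate (np.float64(0.0225409234817517), np.float64(2.1077592561465774)) (np.float64(0.03475684281675817), np.float64(2.0389912929672005))
bar (np.float64(0.036582033448694776), np.float64(0.12174115231171521)) (np.float64(0.035523590957898074), np.float64(0.1380253652854422))
post pred 308.0129111485126 164.6269247599341 [[251.1, 143.4], [365.0, 147.6], [252.3, 112.0], [366.0, 116.2]]
post pred 307.5532134931388 165.9402318307576 [[250.7, 144.7], [364.5, 148.9], [251.9, 113.3], [365.5, 117.5]]
```

View pics/disc5.png

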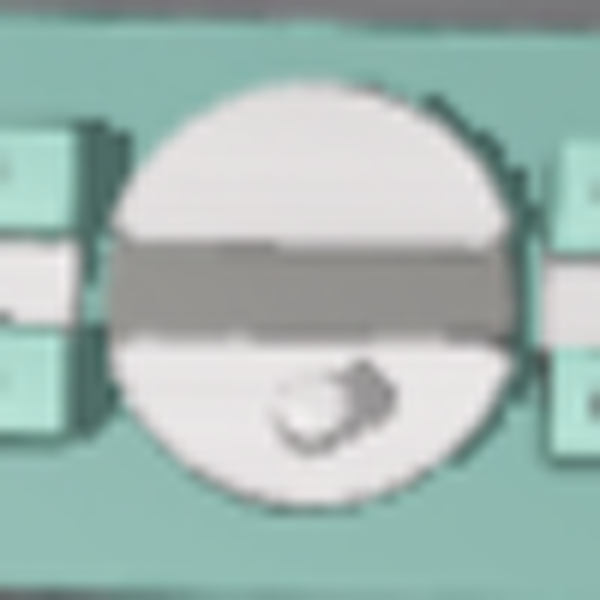

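The top view shows the slot in line. The slot edges slope 0.018 against the bar's 0.036, giving q ≈ 3.16, and the post at disc5 (312,403) predicts about 3.14. Both are within the 0.05 tolerance. Next I go behind the tail.

move_arm:
  offset:
    - [-0.03,-0.001,0]
    - [-0.065,-0.002,0.015]
    - [-0.082,-0.003,0.04]
    - [-0.082,-0.003,0.065]
    - [-0.082,-0.003,0.09]
    - [-0.082,-0.003,0.108]
    - [-0.082,-0.003,0.117]
    - [-0.082,-0.003,0.117]
  yaw: [0,0,0,0,0,0,0,0]
  fingers: [1,1,1,1,1,1,1,1]

```text
time_s: 7.2
position: [547.8, -260.8, 58.3]
orientation: [-2.276, -2.163, 0.012]
wrist_force: [-0.2, -0.5, -0.9]
finger_gap: 0.1
```

```bash
python3 st.py -278 1 59
python3 - <<'E'
from h import *
im,d=arm.snapshot('scene'); save('scene6',cv2.resize(im[160:290,80:350],None,fx=2.9,fy=2.9,interpolation=cv2.INTER_CUBIC))
E
```

```text
t 7.2 w [ 547.8 -260.8   58.3] fix [-311.7    1.7   58.3] xang 1.5201 tilt [-0.004 -0.006 -1.   ] gap 0.1 F [-0.19 -0.52 -0.94] q [-0.63  0.75  1.6  -0.01  0.79 -0.57]
target [ 550.  -227.2   59. ] tool off mm [33.7  0.5 -0.9]
```

View pics/scene6.png

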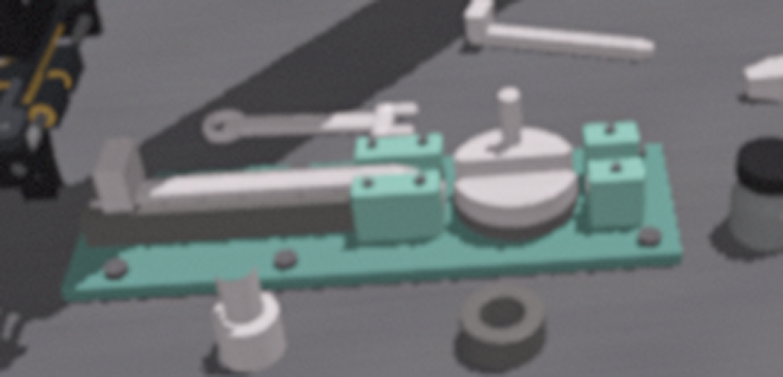

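The fingers at (35,195) are behind the tail block (118,175), at its height. I'm advancing until contact.

move_arm:
  offset:
    - [0.008,0,0]
    - [0.018,0,0]
    - [0.024,0,0]
    - [0.027,0,0]
    - [0.029,0,0]
    - [0.031,0,0]
    - [0.033,0,0]
    - [0.035,0,0]
    - [0.037,0,0]
    - [0.039,0,0]
  yaw: [0,0,0,0,0,0,0,0,0,0]
  fingers: [1,1,1,1,1,1,1,1,1,1]

```text
time_s: 8.25
position: [550.6, -223.0, 59.2]
orientation: [2.276, 2.163, -0.011]
wrist_force: [0.1, -4.3, 0.4]
finger_gap: 0.4
```

```bash
python3 st.py -258 1 59
python3 - <<'E'
from h import *
im,d=arm.snapshot('scene'); save('scene7',cv2.resize(im[160:290,80:350],None,fx=2.9,fy=2.9,interpolation=cv2.INTER_CUBIC))
E
```

```text
t 8.25 w [ 550.6 -223.    59.2] fix [-273.7    0.6   59.2] xang 1.5199 tilt [-0.006 -0.004 -1.   ] gap 0.4 F [ 0.12 -4.27  0.39] q [-0.57  0.73  1.64 -0.01  0.77 -0.51]
target [ 550.9 -207.3   59. ] tool off mm [15.7 -0.5  0.1]
```

View pics/scene7.png

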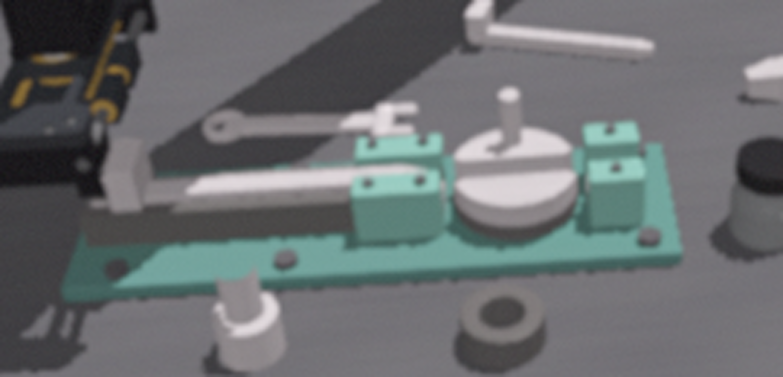

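Contact, with about 4 N sliding force and the bar moving. I'm pushing on towards the disc.

move_arm:
  offset:
    - [0.002,0,0]
    - [0.004,0,0]
    - [0.006,0,0]
    - [0.008,0,0]
    - [0.01,0,0]
    - [0.012,0,0]
    - [0.014,0,0]
    - [0.016,0,0]
    - [0.018,0,0]
    - [0.02,0,0]
  yaw: [0,0,0,0,0,0,0,0,0,0]
  fingers: [1,1,1,1,1,1,1,1,1,1]

```text
time_s: 9.3
position: [551.8, -202.5, 59.2]
orientation: [2.276, 2.163, -0.011]
wrist_force: [-0.4, -4.5, 1.2]
finger_gap: 0.5
```

move_arm:
  offset:
    - [0.002,0,0]
    - [0.004,0,0]
    - [0.006,0,0]
    - [0.008,0,0]
    - [0.01,0,0]
    - [0.012,0,0]
    - [0.014,0,0]
    - [0.016,0,0]
  yaw: [0,0,0,0,0,0,0,0]
  fingers: [1,1,1,1,1,1,1,1]

```text
time_s: 10.1
position: [552.7, -186.5, 59.2]
orientation: [2.276, 2.163, -0.011]
wrist_force: [-0.6, -4.5, 1.2]
finger_gap: 0.6
```

```bash
python3 st.py -134.5 0 59
python3 - <<'E'
from h import *
im,d=arm.snapshot('scene'); save('scene8',cv2.resize(im[160:290,80:350],None,fx=2.9,fy=2.9,interpolation=cv2.INTER_CUBIC))
E
```

```text
t 10.1 w [ 552.7 -186.5   59.2] fix [-2.372e+02  2.000e-01  5.920e+01] xang 1.5201 tilt [-0.006 -0.003 -1.   ] gap 0.6 F [-0.58 -4.55  1.16] q [-0.51  0.72  1.67 -0.01  0.75 -0.45]
target [557.7 -84.   59. ] tool off mm [102.7  -0.2  -0.5]
```

View pics/scene8.png

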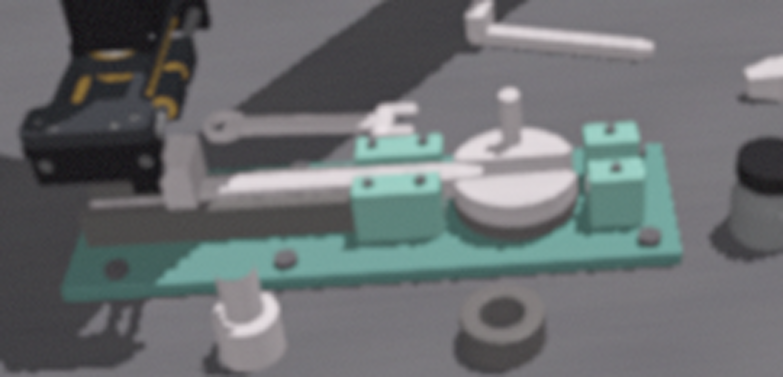

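The nose is inside the slot at (480,170) and the force is a steady 4.5 N. Continuing.

move_arm:
  offset:
    - [0.003,0,0]
    - [0.006,0,0]
    - [0.009,0,0]
    - [0.012,0,0]
    - [0.015,0,0]
    - [0.018,0,0]
    - [0.021,0,0]
    - [0.024,0,0]
    - [0.027,0,0]
    - [0.03,0,0]
  yaw: [0,0,0,0,0,0,0,0,0,0]
  fingers: [1,1,1,1,1,1,1,1,1,1]

```text
time_s: 11.15
position: [554.3, -156.2, 59.2]
orientation: [2.275, 2.163, -0.011]
wrist_force: [-0.4, -5.5, 2.0]
finger_gap: 0.5
```

move_arm:
  offset:
    - [0.003,0,0]
    - [0.006,0,0]
    - [0.009,0,0]
    - [0.012,0,0]
    - [0.015,0,0]
    - [0.018,0,0]
    - [0.021,0,0]
    - [0.024,0,0]
    - [0.027,0,0]
    - [0.03,0,0]
  yaw: [0,0,0,0,0,0,0,0,0,0]
  fingers: [1,1,1,1,1,1,1,1,1,1]

```text
time_s: 12.15
position: [556.0, -126.2, 59.2]
orientation: [2.275, 2.163, -0.011]
wrist_force: [-0.3, -6.2, 3.0]
finger_gap: 0.6
```

```bash
python3 st.py -134.5 0 59
python3 - <<'E'
from h import *
im,d=arm.snapshot('scene'); save('scene9',cv2.resize(im[160:290,80:350],None,fx=2.9,fy=2.9,interpolation=cv2.INTER_CUBIC))
E
```

```text
t 12.15 w [ 556.  -126.2   59.2] fix [-176.8   -0.2   59.2] xang 1.5205 tilt [-0.007 -0.003 -1.   ] gap 0.6 F [-0.29 -6.16  3.03] q [-0.42  0.71  1.7  -0.01  0.73 -0.36]
target [557.7 -84.   59. ] tool off mm [42.3 -0.4 -0.1]
```

View pics/scene9.png

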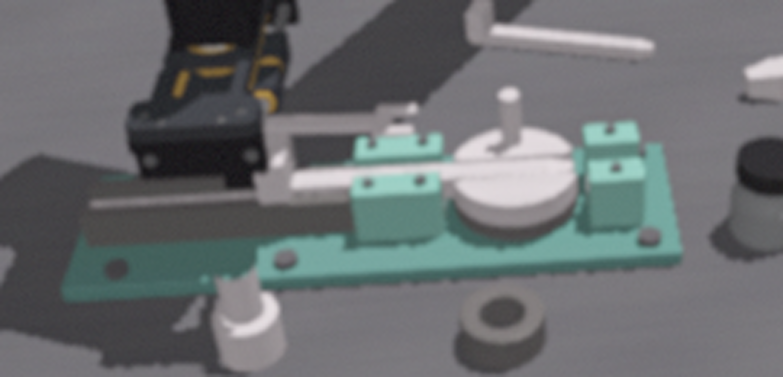

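The nose is through the disc at about (572,163), just short of the keeper. I'm continuing and will slow down near home.

move_arm:
  offset:
    - [0.002,0,0]
    - [0.005,0,0]
    - [0.008,0,0]
    - [0.011,0,0]
    - [0.014,0,0]
    - [0.017,0,0]
    - [0.02,0,0]
    - [0.023,0,0]
    - [0.026,0,0]
    - [0.029,0,0]
  yaw: [0,0,0,0,0,0,0,0,0,0]
  fingers: [1,1,1,1,1,1,1,1,1,1]

```text
time_s: 13.2
position: [557.4, -96.9, 59.2]
orientation: [2.274, 2.163, -0.011]
wrist_force: [-0.5, -6.1, 3.0]
finger_gap: 0.6
```

move_arm:
  offset:
    - [0.002,0,0]
    - [0.004,0,0]
    - [0.006,0,0]
    - [0.008,0,0]
    - [0.0095,0,0]
    - [0.0105,0,0]
  yaw: [0,0,0,0,0,0]
  fingers: [1,1,1,1,1,1]

```text
time_s: 13.8
position: [557.8, -86.4, 59.2]
orientation: [2.274, 2.164, -0.012]
wrist_force: [-0.4, -6.8, 2.8]
finger_gap: 0.2
```

```bash
python3 st.py -134.5 0 59
python3 - <<'E'
from h import *
im,d=arm.snapshot('scene'); save('scene10',cv2.resize(im[160:290,80:350],None,fx=2.9,fy=2.9,interpolation=cv2.INTER_CUBIC))
E
```

```text
t 13.8 w [557.8 -86.4  59.2] fix [-136.9   -0.2   59.2] xang 1.5212 tilt [-0.007 -0.003 -1.   ] gap 0.2 F [-0.38 -6.84  2.82] q [-0.35  0.71  1.72 -0.01  0.72 -0.29]
target [557.7 -84.   59. ] tool off mm [ 2.4 -0.2  0.2]
```

View pics/scene10.png

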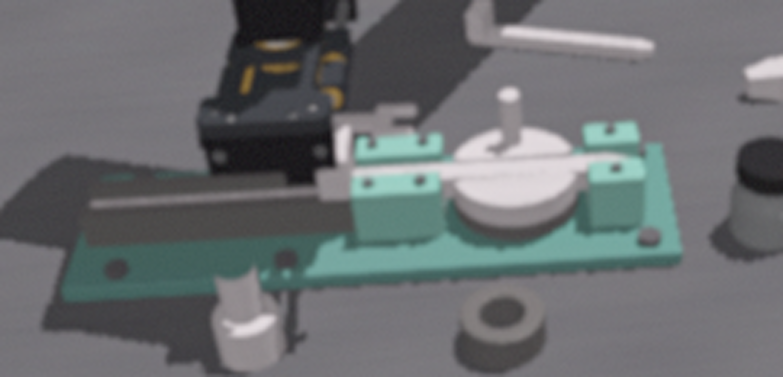

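The tail is almost against the guide blocks. I'm taking the last few millimetres in 0.5 mm steps and watching the force.

move_arm:
  offset:
    - [0.0005,0,0]
    - [0.001,0,0]
    - [0.0015,0,0]
    - [0.002,0,0]
  yaw: [0,0,0,0]
  fingers: [1,1,1,1]

```text
time_s: 14.25
position: [557.8, -85.0, 59.4]
orientation: [2.272, 2.164, -0.013]
wrist_force: [-1.2, -9.5, 3.4]
finger_gap: 0.4
```

move_arm:
  offset:
    - [0.0005,0,0]
    - [0.001,0,0]
    - [0.0015,0,0]
  yaw: [0,0,0]
  fingers: [1,1,1]

```text
time_s: 14.55
position: [557.9, -84.9, 59.5]
orientation: [2.269, 2.164, -0.016]
wrist_force: [-1.5, -11.7, 2.5]
finger_gap: 0.4
```

move_arm:
  offset:
    - [0.0007,0,0]
    - [0.0014,0,0]
    - [0.002,0,0]
    - [0.002,0,0]
  yaw: [0,0,0,0]
  fingers: [1,1,1,1]

```text
time_s: 14.95
position: [557.9, -85.0, 59.5]
orientation: [2.266, 2.165, -0.02]
wrist_force: [-1.2, -11.2, 2.3]
finger_gap: 0.4
```

```bash
python3 st.py -160 0 59
python3 - <<'E'
from h import *
im,d=arm.snapshot('scene'); save('scene11',cv2.resize(im[195:245,170:310],None,fx=5.6,fy=5.6,interpolation=cv2.INTER_CUBIC))
E
```

```text
t 14.95 w [557.9 -85.   59.5] fix [-135.5   -0.3   59.5] xang 1.5251 tilt [-0.015 -0.003 -1.   ] gap 0.4 F [ -1.15 -11.23   2.27] q [-0.34  0.71  1.72 -0.02  0.72 -0.28]
target [ 556.5 -109.4   59. ] tool off mm [-24.5  -0.3   0.9]
```

View pics/scene11.png

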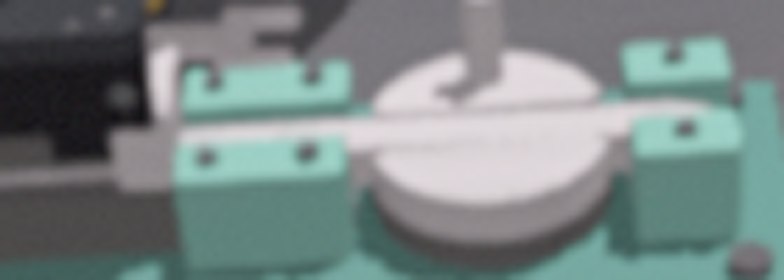

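The position has stalled at -85.0 with 11 N, and the tail block is touching the guide blocks at (175,155). I'm backing off straight and then lifting clear for a check from above.

move_arm:
  offset:
    - [-0.003,0,0]
    - [-0.008,0,0]
    - [-0.016,0,0]
    - [-0.025,0,-0.01]
    - [-0.025,0,-0.04]
    - [-0.03,0,-0.08]
    - [-0.06,0.01,-0.11]
    - [-0.1,0.02,-0.12]
    - [-0.145,0.03,-0.12]
    - [-0.145,0.03,-0.12]
  yaw: [0,0,0,0,0,0,0,0,0,0]
  fingers: [1,1,1,1,1,1,1,1,1,1]

```text
time_s: 16.0
position: [583.7, -236.2, 183.6]
orientation: [2.266, 2.153, -0.019]
wrist_force: [1.2, -0.1, -0.3]
finger_gap: 0.6
```

```bash
python3 st.py
python3 - <<'E'
from h import *
im,d=arm.snapshot('top'); save('top12',im); a=cv2.resize(im[175:250,225:435],None,fx=3.8,fy=3.8,interpolation=cv2.INTER_CUBIC)
im,d=arm.snapshot('scene'); save('scene12',im); b=cv2.resize(im[190:260,150:360],None,fx=3.8,fy=3.8,interpolation=cv2.INTER_CUBIC)
save('both12',np.vstack([a,b]))
E
```

```text
t 16.0 w [ 583.7 -236.2  183.6] fix [-285.4  -33.1  183.6] xang 1.52 tilt [-0.02   0.003 -1.   ] gap 0.6 F [ 1.18 -0.08 -0.25] q [-0.55  0.59  1.48 -0.02  1.06 -0.5 ]
```

View pics/both12.png

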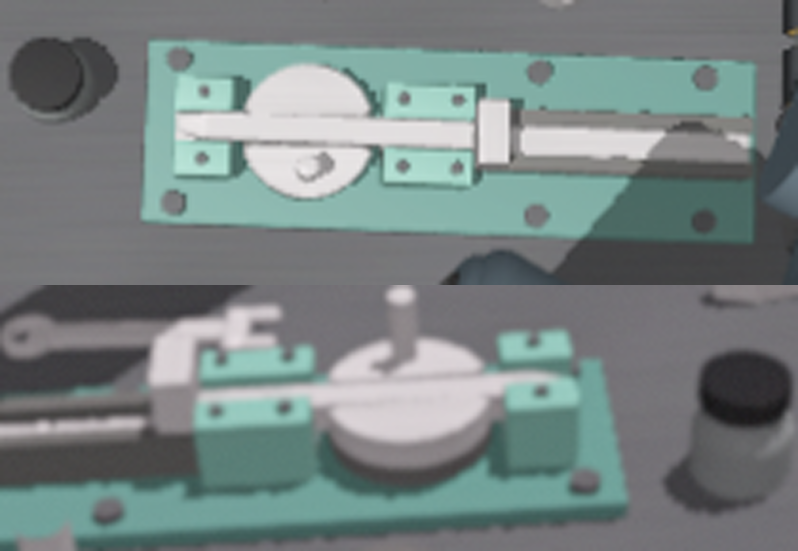

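View pics/top12.png

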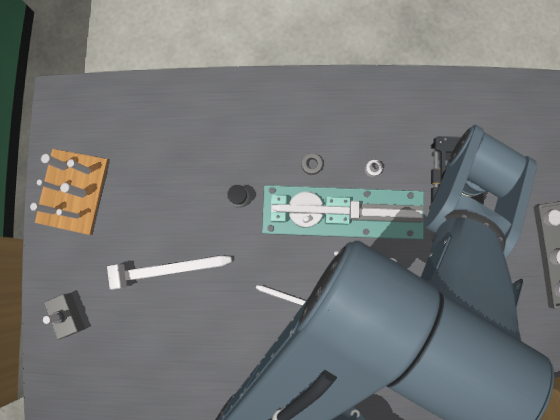

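Run:
```python
from ov import *
for n,u,z in (('tail rear top',511,72),('tail front top',480,72),('guide rear top',475,52),('nose',176,40)):
    p=rayz('top',(u+.5)/3.8-.5+225,(131+.5)/3.8-.5+175,z); print(n,w2f(p).round(1))
im=cv2.imread('pics/top12.png')
save('tail12',cv2.resize(im[190:230,335:375],None,fx=14,fy=14,interpolation=cv2.INTER_CUBIC))
print(arm.read_state()['time_s'])
```

```text
tail rear top [-124.9   -0.5   72. ]
tail front top [-105.7    0.2   72. ]
guide rear top [-104.8   -1.9   52. ]
nose [83.7  3.7 40. ]
16.1
```

View pics/tail12.png

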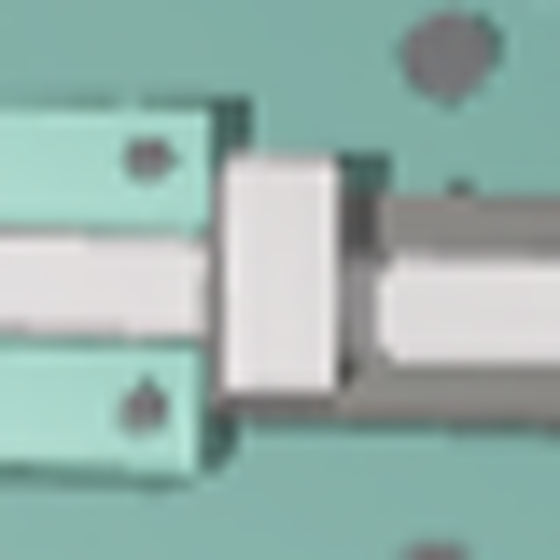

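The tail's rear face measures x -124.9 (home is -125) and its front face is at the guide blocks' rear end. The push also stalled there. Handing in.

```bash
python3 -c "
from cell import arm
print(arm.finish_job())"
```

```text
the job is handed in; nothing more can be done
None
```

The fixture is locked and handed in at about 16 s, with the gripper lifted clear and touching nothing.

- **Disc:** I pushed the post sideways with closed fingers, at up to about 8 N, until the slot was in line. It read about 3.16 rad from the slot edges and 3.14 from the post, both within the 0.05 rad the nose takes up.
- **Bar:** I pushed the tail block from behind in small steps, at 4–7 N. The bar went through the disc and into the keeper without catching. At the end the push stalled (no more movement, 11–12 N), so I backed off.
- **Final position:** From the top view, the tail's rear face is at x -124.9 (home is -125) and its front face is at the guide blocks' rear end. My rough reading of the nose was x +84 where home is +80. That is an imprecise edge pick, and I relied on the tail measurement and the stall instead.
- **Bystanders:** In the last pictures the collar, pin, jar and spanner stand where they were, judged by eye. In the last top view the arm hid the spanner, so I saw it only in the scene view. The fitted pose of the fixture differed by about 3 mm between the two cameras. Where the fingers met the post and tail agreed with the pose I used to within a few millimetres.

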